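# Set the working distance of a slide imager by touch and clicks

### The job

Get the slide imager ready for the loaded slide: push the slide carrier fully home under the objective, then turn the knob on top clockwise until the objective's nose rests on the slide's cover glass - lightly, it cracks at about 25 N. From there turn the knob back exactly three clicks, which sets the working distance, and let go; do not handle the objective itself and leave the other things on the table where they are.

Things in the scene. Friction and masses are not known exactly. Their poses are not given: they have to be found in the camera images.
- imager: Slide imager, fixed: white base 170 x 110 mm, 17 high (x -90 to +80), column at the back, white head (x -32 to +84, y +-32, 93 to 145 mm above the table), objective below it, knob on top. Origin: on the upright axis shared by knob and objective, at table height; x points from the front, where the carrier goes in, to the column; z up.
- bed_stop (a point): Middle of the end stop's face, 46 mm behind the imager's axis, 21 mm above the table. The carrier runs along the imager's x on the base, 17 mm above the table, between two rails 6 mm high from x = -85 to +47 mm with 1 mm free on either side, until it meets this stop.
- knob_grip (a point): Point on the axis of the black round ribbed knob, 161 mm above the table; knob 40 mm across, 147 to 173 mm above the table. The point does not turn; the knob has no pointer. It turns smoothly in its upper travel and clicks in the lower, every 22.5 degrees (0.393 rad). About 0.02 N m carries it over a click; let go, it settles in the nearest.
- nose_tip (a point): Centre of the flat lower end, 13 mm across, of the steel objective, which points down. The knob alone moves it: clockwise from above lowers it, 2 mm a click. At the start it stands 9.5 to 15 mm above the cover glass. Once it rests on the cover glass the moment on the knob climbs steeply: 0.0051 N m more for every newton on it.
- carrier: Slide carrier, loose, about 110 g: aluminium plate 95 x 36 x 7.5 mm with a glass slide on it, a 22 mm wide tongue in front, a black upright tab at its end. Origin: under the centre of the glass, on the underside; x points along it, away from the tab, to the column. Home against the stop its origin is on the imager's axis. At the start it is drawn out 20 to 35 mm to the front.
- glass_top (a point): Centre of the upper face of the glass slide (76 x 26 mm), 8.5 mm above the carrier's underside, so 25.5 mm above the table. Over it lies a cover glass, 24 x 24 mm, whose top stands 0.7 to 1.8 mm above this point, as the mount has it: that is what the nose meets.
- carrier_tab (a point): Middle of the carrier's black tab: 10 mm thick along the carrier, 22 mm wide across it, from 17 to 43 mm above the table, this point 33 mm. It is 105 mm in front of the carrier's origin and never over the base. Push it on its front face or pinch it across its width.
- amber_bottle_mid (a point): Bystander, loose: small amber glass bottle with a black cap, 29 mm across, 61 tall, standing left of the imager. Point at its middle.
- eraser_mid (a point): Bystander, loose: blue and white eraser 45 x 20 x 12 mm, lying right of the imager. Point at its middle.
- specimen_pot_mid (a point): Bystander, loose: specimen pot with a red lid, 49 mm across, 58 tall, standing near the table's front edge, left. Point at its middle.
- forceps_1_mid (a point): Bystander, loose: steel forceps, 110 x 7 x 8 mm, lying near the front edge, right. Point at its middle.

How it is judged:
On the way, in this order (a step that is already met when the one before it is completed fails the run):
1. the carrier is home against the end stop, within 2.5 mm (x of glass_top in the frame of imager above -0.0025 m and z of glass_top in the frame of imager below 0.028 m), for 0.2 s.
2. the objective's nose rests on the cover glass with at least 2 N, the carrier home (all of step 1 and contact force between objective and carrier above 2 N), for 0.2 s.
At the end, for the whole second after the job is handed in: The carrier is home (within 2.5 mm of the end stop) and at rest, and the objective's nose stands three clicks above where it met the cover glass: 7 mm above the slide's upper face, at least 6.1 and at most 7.9 mm (two or four clicks would be 5 or 9 mm) (all of step 1 and z of nose_tip in the frame of glass_top between 0.0061 and 0.0079 m and linear speed of carrier below 0.01 m/s); the robot touches nothing.
It fails at once if the objective presses on the slide or its carrier with more than 25 N (contact force between objective and carrier above 25 N).
It fails at once if the robot touches the objective (contact force between any of the arm, the fingers and objective above 1 N).
It fails at once if a bystander is moved by more than 20 mm (distance of any of amber_bottle_mid, eraser_mid, specimen_pot_mid, forceps_1_mid from where it was at the start of the episode above 0.02 m).
It also fails if it takes over 72 s, if anything falls off the work surface, if the arm or the gripper's body presses on something with over 40 N, if the wrist force passes 120 N, or if a joint passes its speed limit or range.

### The arm

A 6-joint arm with a two-finger parallel gripper is mounted at the origin on a cart in front of the work surface, level with it; the furniture and walls round the work are solid. World frame = base frame: x ahead of the robot, y to its left, z up, the work surface at z = 0. Lengths are in m, angles in rad, forces in N, time in s.
With the tool pointing down it reaches from about 0.375 to 0.925 m from the base axis. Payload 5.7 kg.
Tool frame: the origin (TCP) lies midway between the tips of the shut fingers; the grasp point (between the pads) lies behind it (manip.pinch_z is the z of the grasp point in the tool frame, in m); z points along the fingers, y is the line along which they close (so a half turn about z gives the same grasp; the last joint's range is limited). The gripper opens to 88 mm and grips with 3 to 60 N. Pads are 20 mm wide; open, the fingers measure 115 mm over their backs; the gripper's body (75 mm by 178 mm) begins 61 mm behind the grasp point.
Start: joints at [1.1, 0.359, 1.51, -0, 1.272, -0.115], TCP at [0.209, 0.562, 0.197] pointing down, gripper open.
Joint ranges: [-2.97, 2.97], [-1.01, 2.36], [0.21, 2.38], [-0.96, 4.11], [0.2, 2.71], [-2.98, 2.98]. Speed limits (rad/s): [2.39, 2.39, 3.14, 3.14, 3.14, 3.14].

### API

Orientations are given as a unit quaternion [w, x, y, z].
In Python, from station import manip gives the robot as it stands. The module is installed in compiled form; this text tells all that it offers.
- The arm moves only by the tool play_rows, never from a script. Its argument "commands" is a list of rows, each an object with "linear": the shift along the tool's x, y, z in m, a list of three; "rotation": the turn, a rotation vector about the tool's x, y, z in units of 10 degrees (1.0 is 10 degrees), a list of three. In form: [{"linear": [x, y, z], "rotation": [ax, ay, az]}, ...]. A call has 1 to 5 rows; each row shifts and turns the commanded pose from where the row before left it, along the tool's axes as they then stand; what a row does not reach is not made up. A row lasts 1/8 s, in which the tool goes at most 62.5 mm and 10.7 degrees, less where a joint would pass 70% of its speed; a pose out of reach is approached as far as the arm can. A call with a gripper value outside its range is refused whole. "hand" is the opening, from -1 (shut) to 1 (fully open), set as the call begins (left out, the last holds). The fingers move at their own pace and stop on an object; "newtons" is the grip in N (left out, the last holds). Time passes only in rows, so rows that do not move let the fingers close. It gives the time, the measured TCP pose, the force, the opening and the grip force at its end, in the units of the state.
- manip.observe(): the state, without advancing time (a new reading comes with each control period).
- manip.snapshot(name): name is "scene" or "side" or "wrist"; returns the picture (420x560x3 uint8, red, green, blue); there is no depth.
- manip.camera_params(name): a dict with "fx", "fy", "cx", "cy" (pixels), "extrinsics" (4x4, takes a point from camera to world coordinates); the wrist camera has in their place "mount" (4x4, takes a point from camera to tool coordinates, whose origin is the TCP and whose axes are the flange's). Camera axes: x right, y down, z forward; pixel columns grow to the right and rows downward; lengths in m; the calibration is good to about 2 mm. A picture is of the moment at which its call begins: read the wrist's pose just before it. camera_params takes no time and is no camera call.
- manip.job_done(): hands the job in; it is judged then, once.
Trained networks look in the newest picture that a camera, given by its name, has taken for a name from the list of things; names that differ only in an ending like _2 or _b are one class to them, and where a whole thing is asked for, a point or a joint stands for the part that bears it (a point fixed in the world has none). Each returns a list of dicts, best first, with "confidence" (0 to 1); they miss things now and then, are a little off and sometimes report something else, mostly with a low value. They report only what shows in the picture. A call takes as long as a camera call.
- manip.search_frame(camera, label): "extent" ([left, top, right, bottom] in pixels, round what is visible of it).
- manip.outline_of(camera, label): "region" (420x560 bool, what is visible of it) and "extent" ([left, top, right, bottom] in pixels, round what is visible of it).
- manip.pinpoint(camera, label): "xy" ([column, row] in pixels: a listed point, or the origin of a listed thing).
The state is a dict: "t": time; "q": joint angles; "qd": joint speeds; "tau": joint torques, N m; "ee_pos": TCP position; "eef_rot": TCP orientation; "ft_force": force on the tool from outside, world axes, zero at the start; "wrist_torque": the same for the moment, N m; "gripper_width": opening from 0.0 (shut) to 1.0 (fully open); "grasp_force": force on a finger pad.
Only numpy, scipy, OpenCV 4.12 (cv2) and the standard library are available. Lean on these libraries where they do the work, as an engineer would, in place of code of your own. Each camera call takes 0.05 s, during which the arm holds its last target. There are 200 camera calls.

## Working session

There is one attempt and no reset: what is moved stays moved. The work goes in short steps, Python scripts to look and compute and a tool call to move; the robot and the scene stay as the last step left them, time stands still between calls to the robot, and variables do not carry over. Pictures are saved under pics/ and viewed, at most 10 in all, crops included, and the job is handed in when it is done.

Besides the shell and the picture viewer there is one more tool, called as name([rows], argument=value, ...), one row to a line, values as JSON. play_rows: Moves the arm, as the interface text tells. Its arguments: {"type":"object","properties":{"commands":{"type":"array"},"hand":{"type":"number"},"newtons":{"type":"number"}},"required":["commands"]}

```bash
mkdir -p pics
cat > h.py <<'E'
import numpy as np, cv2
from station import manip
def snap(c,n=None):
    im=manip.snapshot(c)
    if n: cv2.imwrite(f'pics/{n}.png',im[:,:,::-1])
    return im
def cam(c):
    p=manip.camera_params(c); return p
def ray(c,xy,T=None):
    p=cam(c); E=np.array(p['extrinsics']) if T is None else T
    d=E[:3,:3]@np.array([(xy[0]-p['cx'])/p['fx'],(xy[1]-p['cy'])/p['fy'],1.]); return E[:3,3],d
def atz(c,xy,z,T=None):
    o,d=ray(c,xy,T); return o+d*(z-o[2])/d[2]
def proj(c,P,T=None):
    p=cam(c); E=np.array(p['extrinsics']) if T is None else T
    q=np.linalg.inv(E)@np.append(P,1); return [p['fx']*q[0]/q[2]+p['cx'],p['fy']*q[1]/q[2]+p['cy']]
E
python3 - <<'E'
from h import *
np.set_printoptions(precision=4,suppress=True)
print(manip.pinch_z, manip.observe())
Z=dict(knob_grip=.161,carrier_tab=.033,glass_top=.0255,bed_stop=.021,amber_bottle_mid=.03,eraser_mid=.006,specimen_pot_mid=.029,forceps_1_mid=.004,imager=0)
ims=[]
for c in('scene','side'):
    ims.append(snap(c,c+'0')); print(c,np.array(cam(c)['extrinsics'])[:3,3])
    for k,z in Z.items():
        r=manip.pinpoint(c,k)
        for x in r[:2]: print(k,x['xy'],round(x['confidence'],2),atz(c,x['xy'],z))
E
```

```text
-0.0187 {'t': 0.0, 'q': array([ 1.0999,  0.3595,  1.5114, -0.    ,  1.2725, -0.1151]), 'qd': array([ 0.0006,  0.001 , -0.0011,  0.0006, -0.0003, -0.0006]), 'tau': array([  0.0001, -51.5359, -27.0727,   0.0674,   0.0354,  -0.0001]), 'ee_pos': array([0.2087, 0.5618, 0.1967]), 'eef_rot': array([-0.0002,  0.177 ,  0.9842, -0.0008]), 'ft_force': array([-0.3592,  0.9148,  0.5878]), 'wrist_torque': array([ 0.0071, -0.018 ,  0.0086]), 'grasp_force': 0.0, 'gripper_width': 1.0014537492062605}
scene [-0.0431 -0.8311  0.5808]
knob_grip [316.0, 187.9] 0.61 [ 0.595  -0.0379  0.161 ]
carrier_tab [274.0, 261.4] 0.77 [ 0.4692 -0.0683  0.033 ]
glass_top [308.5, 245.9] 0.74 [ 0.5789 -0.0424  0.0255]
bed_stop [327.4, 241.6] 0.76 [ 0.6331 -0.0427  0.021 ]
bed_stop [306.8, 248.9] 0.66 [ 0.5724 -0.045   0.021 ]
amber_bottle_mid [293.2, 219.3] 0.65 [0.6226 0.0788 0.03  ]
eraser_mid [335.0, 273.7] 0.63 [ 0.5759 -0.1408  0.006 ]
specimen_pot_mid [192.5, 222.5] 0.59 [0.4062 0.1935 0.029 ]
forceps_1_mid [287.9, 306.4] 0.59 [ 0.4273 -0.1809  0.004 ]
imager [312.9, 253.9] 0.73 [ 0.5935 -0.0415  0.    ]
side [ 0.2878 -0.6854  0.4951]
knob_grip [329.3, 190.2] 0.76 [ 0.5992 -0.0454  0.161 ]
carrier_tab [264.4, 270.7] 0.63 [ 0.4674 -0.0763  0.033 ]
carrier_tab [328.9, 188.1] 0.15 [0.7227 0.2114 0.033 ]
glass_top [313.7, 257.1] 0.59 [ 0.5732 -0.0524  0.0255]
glass_top [313.2, 259.2] 0.18 [ 0.5696 -0.0587  0.0255]
bed_stop [345.1, 250.0] 0.93 [ 0.6454 -0.0417  0.021 ]
amber_bottle_mid [315.7, 224.4] 0.67 [0.6221 0.0558 0.03  ]
eraser_mid [340.4, 291.0] 0.63 [ 0.59   -0.1391  0.006 ]
specimen_pot_mid [208.7, 212.3] 0.92 [0.4118 0.1789 0.029 ]
forceps_1_mid [256.9, 323.6] 0.71 [ 0.4264 -0.1718  0.004 ]
imager [326.9, 263.4] 0.58 [ 0.6053 -0.0462  0.    ]
```

```bash
python3 -c "
import cv2,numpy as np
a=cv2.imread('pics/scene0.png');b=cv2.imread('pics/side0.png')
cv2.imwrite('pics/both0.png',cv2.resize(np.vstack([a,b]),(800,1200))[:1200]) 
cv2.imwrite('pics/h0.png',cv2.resize(np.hstack([a,b]),(800,300)))"
```

```text
(no output)
```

View pics/scene0.png

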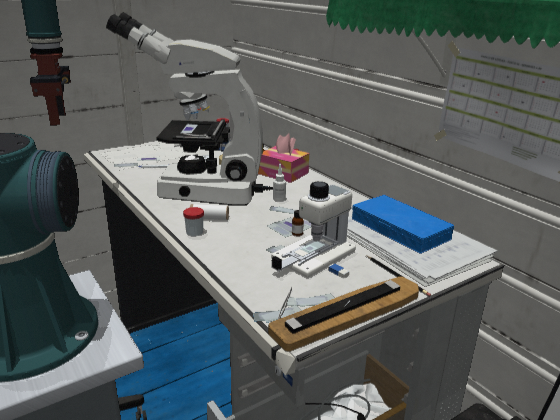

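View pics/side0.png

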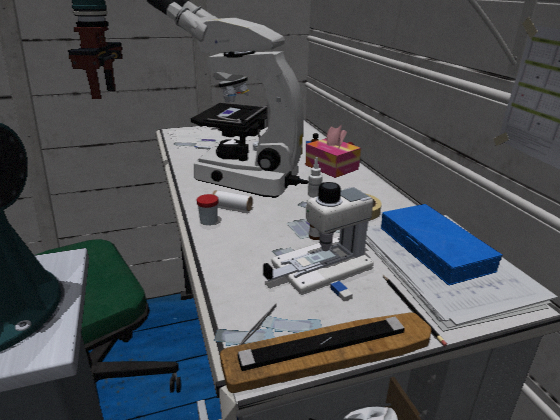

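The scene view shows the imager at about (325,215), its tab at (275,261), the bottle at (298,225), the eraser at (339,270) and the pot at (193,222). The side view agrees, and the imager's x is turned about 13° from world x. Before moving, I'll check how close the path comes to the microscope.

Run:
```python
from h import *
for c,ps in(('scene',[(157,200),(245,205),(265,185)]),('side',[(195,180),(265,195)])):
    for p in ps: print(c,p,atz(c,p,0).round(3))
for p in [(157,140)]: print(atz('scene',p,.15).round(3))
```

```text
scene (157, 200) [0.406 0.426 0.   ]
scene (245, 205) [0.598 0.27  0.   ]
scene (265, 185) [0.722 0.364 0.   ]
side (195, 180) [0.416 0.432 0.   ]
side (265, 195) [0.576 0.284 0.   ]
[0.444 0.49  0.15 ]
```

play_rows([
  {"linear": [-0.035,-0.044,0],"rotation": [0,0,0]},
  {"linear": [-0.035,-0.044,0],"rotation": [0,0,0]},
  {"linear": [-0.035,-0.044,0],"rotation": [0,0,0]},
], hand=-1)

```text
t: 1.38
ee_pos: [0.2618, 0.4007, 0.1975]
eef_rot: [0.0, 0.177, 0.984, 0.0]
ft_force: [1.4, -0.4, 0.7]
gripper_width: 0.694
grasp_force: 0.0
```

play_rows([
  {"linear": [-0.035,-0.044,0],"rotation": [0,0,0]},
  {"linear": [-0.035,-0.044,0],"rotation": [0,0,0]},
  {"linear": [-0.035,-0.044,0],"rotation": [0,0,0]},
  {"linear": [-0.035,-0.044,0],"rotation": [0,0,0]},
  {"linear": [-0.035,-0.044,0],"rotation": [0,0,0]},
])

```text
t: 2.0
ee_pos: [0.3494, 0.1333, 0.1978]
eef_rot: [0.001, 0.177, 0.984, 0.0]
ft_force: [1.0, 0.9, -0.6]
gripper_width: 0.128
grasp_force: 0.0
```

play_rows([
  {"linear": [-0.035,-0.044,0],"rotation": [0,0,0]},
  {"linear": [-0.035,-0.044,0],"rotation": [0,0,0]},
  {"linear": [-0.035,-0.044,0],"rotation": [0,0,0]},
  {"linear": [-0.035,-0.044,0],"rotation": [0,0,-1.0]},
  {"linear": [0,0,0],"rotation": [0,0,-1.0]},
])

```text
t: 2.62
ee_pos: [0.42, -0.0802, 0.1979]
eef_rot: [0.001, 0.007, 1.0, -0.001]
ft_force: [-0.7, -0.1, 1.0]
gripper_width: 0.003
grasp_force: 0.0
```

play_rows([
  {"linear": [0,0,0],"rotation": [0,0,-1.0]},
  {"linear": [0,0,0],"rotation": [0,0,-0.3]},
  {"linear": [0,0,0],"rotation": [0,0,0]},
])

```text
t: 3.0
ee_pos: [0.4182, -0.0765, 0.1976]
eef_rot: [0.0, -0.106, 0.994, -0.0]
ft_force: [0.0, -0.0, 0.6]
gripper_width: 0.004
grasp_force: 0.0
```

```bash
cat >> h.py <<'E'
from scipy.spatial.transform import Rotation as R
def tool(s):
    T=np.eye(4); w,x,y,z=s['eef_rot']; T[:3,:3]=R.from_quat([x,y,z,w]).as_matrix(); T[:3,3]=s['ee_pos']; return T
def wcam(s): return tool(s)@np.array(cam('wrist')['mount'])
Z=dict(knob_grip=.161,carrier_tab=.033,glass_top=.0255,bed_stop=.021,imager=0)
def look(n):
    s=manip.observe(); snap('wrist',n); W=wcam(s)
    for k,z in Z.items():
        for x in manip.pinpoint('wrist',k)[:2]: print(k,np.round(x['xy']),round(x['confidence'],2),atz('wrist',x['xy'],z,W).round(4))
E
python3 - <<'E'
from h import *
s=manip.observe();print(s['t'],s['q'].round(3),s['ee_pos'],s['eef_rot'],tool(s).round(3))
look('w1')
E
```

```text
3.0 [-0.344  0.102  1.863 -0.     1.176 -2.126] [ 0.41818668 -0.07647012  0.19759629] [ 9.24934084e-05 -1.05629377e-01  9.94405561e-01 -8.30376344e-05] [[-0.978 -0.21   0.     0.418]
 [-0.21   0.978 -0.    -0.076]
 [-0.    -0.    -1.     0.198]
 [ 0.     0.     0.     1.   ]]
knob_grip [265. 412.] 0.63 [ 0.595 -0.052  0.161]
carrier_tab [272. 229.] 0.64 [ 0.4708 -0.0739  0.033 ]
imager [268. 415.] 0.5 [ 0.7864 -0.0143  0.    ]
```

View pics/w1.png

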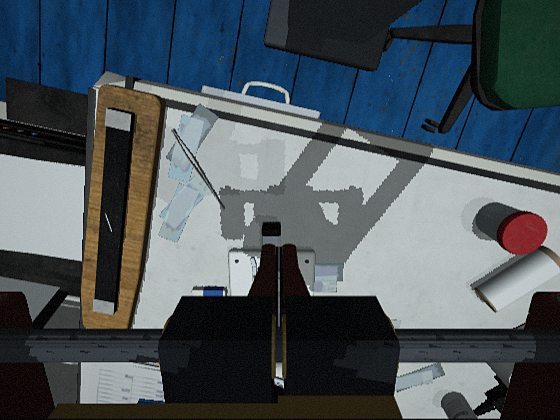

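The wrist camera sits on the side towards the imager and looks back, so the gripper hides the imager. The tab is at (272,229), in line with the fingers. Next I'll check the camera mount's clearance and go down in front of the tab.

```bash
python3 -c "
from h import *
print(np.array(cam('wrist')['mount']).round(3))"
```

```text
[[-0.    -0.955 -0.297  0.083]
 [ 1.     0.    -0.    -0.001]
 [ 0.    -0.297  0.955 -0.186]
 [ 0.     0.     0.     1.   ]]
```

play_rows([
  {"linear": [0,-0.0075,0.05],"rotation": [0,0,0]},
  {"linear": [0,0,0.05],"rotation": [0,0,0]},
  {"linear": [0,0,0.05],"rotation": [0,0,0]},
  {"linear": [0,0,0.02],"rotation": [0,0,0]},
  {"linear": [-0.015,0,0],"rotation": [0,0,0]},
])

```text
t: 3.92
ee_pos: [0.4324, -0.0798, 0.0261]
eef_rot: [-0.002, -0.106, 0.994, 0.001]
ft_force: [-0.2, -0.7, -0.3]
gripper_width: 0.01
grasp_force: 0.0
```

play_rows([
  {"linear": [-0.008,0,0],"rotation": [0,0,0]},
  {"linear": [-0.006,0,0],"rotation": [0,0,0]},
  {"linear": [-0.006,0,0],"rotation": [0,0,0]},
  {"linear": [-0.006,0,0],"rotation": [0,0,0]},
])

```text
t: 4.42
ee_pos: [0.4604, -0.075, 0.028]
eef_rot: [0.0, -0.106, 0.994, -0.0]
ft_force: [-0.1, 0.2, -0.4]
gripper_width: 0.003
grasp_force: 0.0
```

play_rows([
  {"linear": [-0.005,0,0],"rotation": [0,0,0]},
  {"linear": [-0.005,0,0],"rotation": [0,0,0]},
])

```text
t: 4.68
ee_pos: [0.4698, -0.0729, 0.0275]
eef_rot: [-0.0, -0.106, 0.994, -0.0]
ft_force: [-0.3, -0.2, -1.2]
gripper_width: 0.004
grasp_force: 0.0
```

play_rows([
  {"linear": [-0.004,0,0],"rotation": [0,0,0]},
  {"linear": [-0.004,0,0],"rotation": [0,0,0]},
])

```text
t: 4.92
ee_pos: [0.4776, -0.0713, 0.0274]
eef_rot: [-0.0, -0.106, 0.994, -0.0]
ft_force: [-0.4, 0.1, 0.5]
gripper_width: 0.004
grasp_force: 0.0
```

play_rows([
  {"linear": [-0.003,0,0],"rotation": [0,0,0]},
  {"linear": [-0.002,0,0],"rotation": [0,0,0]},
])

```text
t: 5.18
ee_pos: [0.4824, -0.0702, 0.0274]
eef_rot: [-0.0, -0.106, 0.994, -0.0]
ft_force: [-0.8, -1.2, -0.4]
gripper_width: -0.001
grasp_force: 0.0
```

Run:
```python
from h import *
ims=[]
for c in('scene','side'):
    snap(c,c+'1')
    for k in('carrier_tab','glass_top'):
        for x in manip.pinpoint(c,k)[:1]: print(c,k,x['xy'],round(x['confidence'],2),atz(c,x['xy'],Z[k]).round(4))
im=cv2.imread('pics/side1.png')[180:300,230:390]; cv2.imwrite('pics/s1c.png',cv2.resize(im,(800,600),interpolation=2))
print(manip.observe()['ft_force'])
```

```text
scene carrier_tab [272.0, 262.1] 0.8 [ 0.4641 -0.0685  0.033 ]
scene glass_top [307.0, 248.8] 0.96 [ 0.5681 -0.0512  0.0255]
side carrier_tab [263.8, 269.0] 0.73 [ 0.4679 -0.071   0.033 ]
side glass_top [313.9, 259.1] 0.63 [ 0.571  -0.0587  0.0255]
[-1.33767108  0.71471605  0.07342177]
```

View pics/s1c.png

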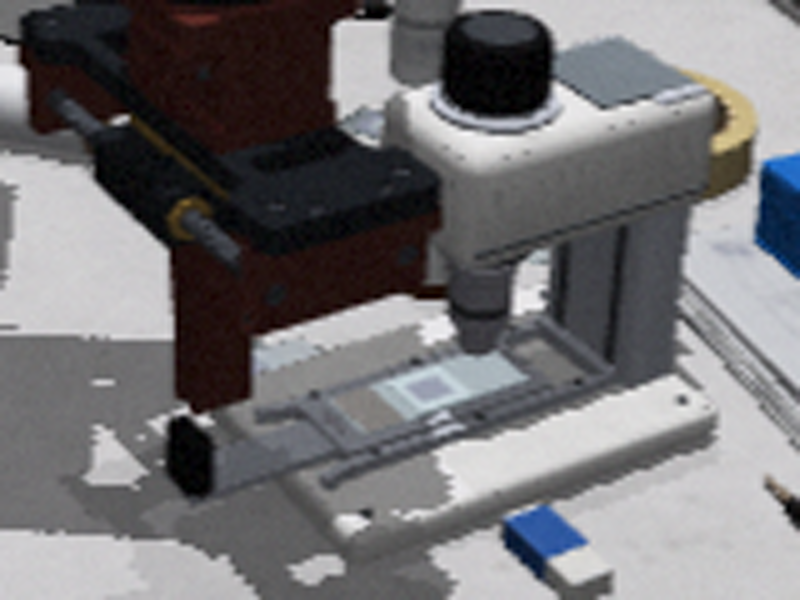

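The crop shows the tab at crop (190,460), still out, with the fingertips beside or behind it. The push missed. I'll compare the projected TCP with the tab.

Run:
```python
from h import *
s=manip.observe()
for c in('scene','side'):
    u=np.array(proj(c,s['ee_pos'])); print(c,u, (u-[230,180])*5)
    r=manip.outline_of(c,'carrier_tab'); 
    for x in r[:2]: print(x['extent'],x['confidence'])
a=cv2.imread('pics/scene1.png')[200:290,230:350]
cv2.imwrite('pics/sc1c.png',cv2.resize(a,(800,600),interpolation=2))
# triangulate tab & glass from both cams
for k,p in dict(tab=([272,262.1],[263.8,269.]),tab0=([274,261.4],[264.4,270.7]),knob=([316,187.9],[329.3,190.2]),glass=([307,248.8],[313.9,259.1])).items():
    A=[];b=[]
    for c,xy in zip(('scene','side'),p):
        o,d=ray(c,xy); d/=np.linalg.norm(d); M=np.eye(3)-np.outer(d,d); A.append(M);b.append(M@o)
    print(k,np.linalg.lstsq(np.vstack(A),np.hstack(b),rcond=None)[0])
```

```text
scene [279.59302242 262.39954147] [247.96511211 411.99770734]
[272.0, 243.8, 323.2, 271.1] 0.94
side [271.17900744 269.88039824] [205.8950372  449.40199119]
[262.1, 248.1, 338.2, 276.3] 0.86
tab [ 0.47139901 -0.05813383  0.02445686]
tab0 [ 0.46817336 -0.07157421  0.03242225]
knob [ 0.61332995 -0.0157505   0.14740466]
glass [ 0.5788453  -0.03935557  0.01403399]
```

View pics/sc1c.png

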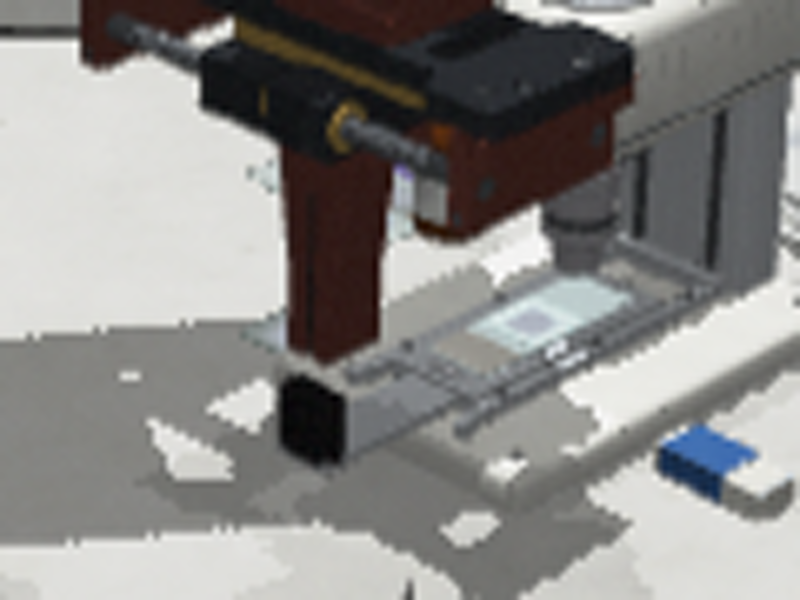

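```bash
python3 - <<'E'
from h import *
s=manip.observe(); print(s['ee_pos'])
for c in('scene','side'):
    print(c,'start',np.round(proj(c,[.2087,.5618,.1967])),'start z+.02',np.round(proj(c,[.2087,.5618,.2167])))
    for z in(.027,.037,.047): print(z,np.round(proj(c,[*s['ee_pos'][:2],z]),1))
    for q in([.482,-.05,.027],[.482,-.03,.027]): print(q,np.round(proj(c,q),1))
    for k in('tab top',): print(np.round(proj(c,[.47,-.073,.043]),1),np.round(proj(c,[.47,-.073,.017]),1))
E
python3 -c "
import cv2,numpy as np
a=cv2.imread('pics/scene0.png')[60:150,10:110];b=cv2.imread('pics/side1.png')[235:290,245:306]
cv2.imwrite('pics/c2.png',np.hstack([cv2.resize(a,(400,360),interpolation=0),cv2.resize(b,(400,360),interpolation=0)]))"
```

```text
[ 0.48213184 -0.07023611  0.02747688]
scene start [ 60. 129.] start z+.02 [ 58. 122.]
0.027 [279.6 262.6]
0.037 [279.7 258.5]
0.047 [279.8 254.3]
[0.482, -0.05, 0.027] [274.3 258.4]
[0.482, -0.03, 0.027] [269.2 254.4]
[275.7 258.1] [275.4 268.9]
side start [105. 103.] start z+.02 [104.  96.]
0.027 [271.2 270.1]
0.037 [271.2 265.6]
0.047 [271.3 261. ]
[0.482, -0.05, 0.027] [267.9 263.9]
[0.482, -0.03, 0.027] [264.8 258.1]
[265.2 264.8] [265.3 276.6]
```

View pics/c2.png

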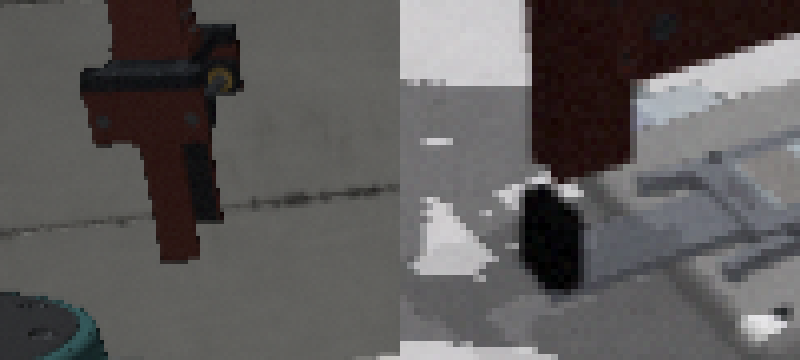

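Both views show the fingertips about 19 mm above the reported TCP: the projection fits at z≈0.046, and the start picture shows the same offset. The fingers passed over the tab without touching it. I'll back off, go 22 mm lower and push again.

play_rows([
  {"linear": [0.03,0,0],"rotation": [0,0,0]},
  {"linear": [0.025,0,0],"rotation": [0,0,0]},
  {"linear": [0,0,0.021],"rotation": [0,0,0]},
  {"linear": [-0.01,0,0],"rotation": [0,0,0]},
])

```text
t: 6.08
ee_pos: [0.4367, -0.0793, 0.0058]
eef_rot: [-0.002, -0.106, 0.994, 0.001]
ft_force: [-0.9, -1.1, -0.4]
gripper_width: 0.003
grasp_force: 0.0
```

play_rows([
  {"linear": [-0.007,0,0],"rotation": [0,0,0]},
  {"linear": [-0.006,0,0],"rotation": [0,0,0]},
  {"linear": [-0.005,0,0],"rotation": [0,0,0]},
  {"linear": [-0.005,0,0],"rotation": [0,0,0]},
])

```text
t: 6.58
ee_pos: [0.4606, -0.0747, 0.0066]
eef_rot: [-0.0, -0.106, 0.994, 0.0]
ft_force: [-1.7, -0.4, 1.3]
gripper_width: 0.003
grasp_force: 0.7
```

```bash
cat >> h.py <<'E'
def tabs():
    for c in('scene','side'):
        snap(c)
        for k in('carrier_tab','glass_top'):
            for x in manip.pinpoint(c,k)[:1]: print(c,k,np.round(x['xy'],1),round(x['confidence'],2),atz(c,x['xy'],Z[k]).round(4))
    s=manip.observe(); print(s['t'],s['ee_pos'],s['ft_force'])
E
python3 -c "
from h import *
tabs()"
```

```text
scene carrier_tab [275.7 259.3] 0.73 [ 0.4769 -0.063   0.033 ]
scene glass_top [312.1 246.6] 0.8 [ 0.5838 -0.0492  0.0255]
side carrier_tab [270.  264.9] 0.84 [ 0.4823 -0.0622  0.033 ]
side glass_top [319.2 259.6] 0.94 [ 0.58   -0.0633  0.0255]
6.875 [ 0.46072005 -0.07487508  0.00646993] [ 1.5233941   0.86577781 -0.14830699]
```

Now the carrier is moving. I'll continue until the stop pushes back.

play_rows([
  {"linear": [-0.005,0,0],"rotation": [0,0,0]},
  {"linear": [-0.005,0,0],"rotation": [0,0,0]},
])

```text
t: 7.12
ee_pos: [0.4708, -0.0728, 0.0065]
eef_rot: [-0.0, -0.106, 0.994, -0.0]
ft_force: [-0.1, -0.1, -0.2]
gripper_width: 0.007
grasp_force: 0.2
```

play_rows([
  {"linear": [-0.003,0,0],"rotation": [0,0,0]},
  {"linear": [-0.002,0,0],"rotation": [0,0,0]},
])

```text
t: 7.38
ee_pos: [0.4753, -0.0716, 0.0065]
eef_rot: [-0.0, -0.106, 0.994, 0.0]
ft_force: [-1.6, -1.4, 1.4]
gripper_width: 0.006
grasp_force: 0.9
```

play_rows([
  {"linear": [-0.002,0,0],"rotation": [0,0,0]},
  {"linear": [-0.001,0,0],"rotation": [0,0,0]},
])

```text
t: 7.62
ee_pos: [0.477, -0.0712, 0.0064]
eef_rot: [-0.001, -0.106, 0.994, 0.0]
ft_force: [-6.2, -4.4, 5.5]
gripper_width: 0.005
grasp_force: 3.5
```

play_rows([
  {"linear": [-0.001,0,0],"rotation": [0,0,0]},
  {"linear": [-0.001,0,0],"rotation": [0,0,0]},
  {"linear": [0,0,0],"rotation": [0,0,0]},
])

```text
t: 8.0
ee_pos: [0.4769, -0.071, 0.0063]
eef_rot: [-0.003, -0.107, 0.994, 0.0]
ft_force: [-9.2, -5.8, 7.9]
gripper_width: 0.002
grasp_force: 5.2
```

```bash
python3 -c "
from h import *
tabs()
for c in('scene','side'):
    snap(c)
    for k in('knob_grip','bed_stop'):
        for x in manip.pinpoint(c,k)[:1]: print(c,k,np.round(x['xy'],1),round(x['confidence'],2),atz(c,x['xy'],Z[k]).round(4))
"
```

```text
scene carrier_tab [282.  260.1] 0.59 [ 0.4863 -0.0728  0.033 ]
scene glass_top [316.8 242.8] 0.88 [ 0.6036 -0.0408  0.0255]
side carrier_tab [275.5 265.6] 0.6 [ 0.4913 -0.0673  0.033 ]
side glass_top [323.8 257.6] 0.76 [ 0.5911 -0.0597  0.0255]
8.3 [ 0.4769278  -0.07098437  0.00629372] [-9.53992696 -5.5913043   8.17923025]
scene knob_grip [317.7 190.1] 0.66 [ 0.5906 -0.0495  0.161 ]
side knob_grip [328.3 190.7] 0.72 [ 0.5966 -0.0468  0.161 ]
side bed_stop [344.1 244.6] 0.88 [ 0.6523 -0.023   0.021 ]
```

The carrier is stopped at about 10 N, with the tab near (0.489,-0.070). That is 105 mm in front of the knob axis at (0.595,-0.046), so it is home. Next I'll retreat, rise and open over the knob.

play_rows([
  {"linear": [0.02,0,0],"rotation": [0,0,0]},
  {"linear": [0,0,-0.06],"rotation": [0,0,0]},
  {"linear": [0,0,-0.06],"rotation": [0,0,0]},
  {"linear": [0,0,-0.06],"rotation": [0,0,0]},
], hand=1)

```text
t: 9.1
ee_pos: [0.4611, -0.0748, 0.1885]
eef_rot: [0.001, -0.106, 0.994, -0.0]
ft_force: [1.7, 0.4, 0.0]
gripper_width: 0.422
grasp_force: 0.0
```

play_rows([
  {"linear": [-0.05,0,0],"rotation": [0,0,0]},
  {"linear": [-0.05,0,0],"rotation": [0,0,0]},
  {"linear": [-0.036,0,0],"rotation": [0,0,0]},
  {"linear": [0,0,0],"rotation": [0,0,0]},
])

```text
t: 9.6
ee_pos: [0.5966, -0.0457, 0.1863]
eef_rot: [0.001, -0.107, 0.994, -0.0]
ft_force: [-0.8, 0.9, -0.6]
gripper_width: 0.878
grasp_force: 0.0
```

Run:
```python
from h import *
look('w2')
s=manip.observe(); print(s['t'],s['q'].round(3),s['ee_pos'],s['eef_rot'].round(4),s['wrist_torque'],s['ft_force'])
W=wcam(s); W2=W.copy(); W2[2,3]+=.019
for x in manip.outline_of('wrist','knob_grip')[:1]:
    m=x['region']; e=x['extent']; print(e,x['confidence'],m.sum())
    M=[np.nonzero(m)[1].mean(),np.nonzero(m)[0].mean()]
    for T in(W,W2): print(atz('wrist',M,.173,T).round(4),atz('wrist',M,.161,T).round(4))
```

```text
knob_grip [274. 228.] 0.69 [ 0.5956 -0.05    0.161 ]
carrier_tab [276.  82.] 0.79 [ 0.4937 -0.0722  0.033 ]
bed_stop [364. 224.] 0.44 [0.6208 0.0601 0.021 ]
imager [279. 177.] 0.87 [ 0.5923 -0.0472  0.    ]
9.9 [-0.194  0.361  1.536 -0.     1.245 -1.977] [ 0.59267706 -0.04633923  0.18649691] [-3.000e-04 -1.058e-01  9.944e-01  0.000e+00] [ 0.00884255  0.0149766  -0.00546819] [-0.4542216   0.61377963 -0.05292435]
[221.6, 96.9, 333.9, 319.5] 0.94 17702
[ 0.5702 -0.0535  0.173 ] [ 0.5736 -0.0529  0.161 ]
[ 0.5757 -0.0525  0.173 ] [ 0.5792 -0.0518  0.161 ]
```

View pics/w2.png

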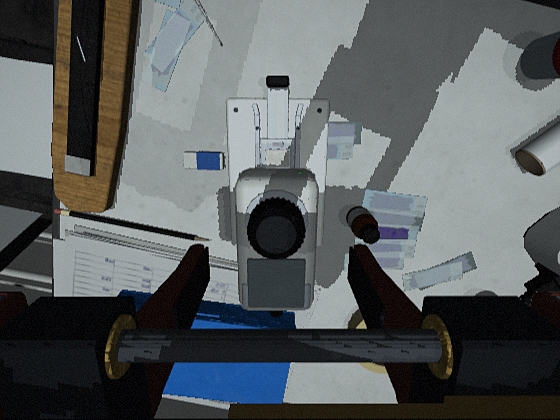

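The knob top is at about (276,227) with a radius of about 30 px. The open fingertips are at (207,247) and (352,245), so the knob is roughly centred.

Run:
```python
from h import *
p=cam('wrist'); print(p['fx'],p['cx'],p['cy'])
s=manip.observe(); W=wcam(s); T=tool(s)
im=cv2.imread('pics/w2.png'); g=cv2.cvtColor(im,6)
m=(g<45).astype(np.uint8)[180:275,235:320]
n,l,st,c=cv2.connectedComponentsWithStats(m); i=1+st[1:,4].argmax(); print(st[i],c[i]+[235,180])
for z in(.173,.166,.160):
    P=atz('wrist',(276,227),z,W); print(P.round(4),(T[:3,:3].T@(P-T[:3,3])).round(4))
for h in(0,-.019): print(h,[np.round(proj('wrist',(T@[0,y,h,1])[:3],W)) for y in(-.044,.044)])
```

```text
323.71661421052255 278.43248472494736 207.96215734916095
[  12   17   59   67 2909] [275.78033689 228.86455827]
[ 0.5861 -0.0506  0.173 ] [ 0.0074 -0.0027  0.0136]
[ 0.5887 -0.0501  0.166 ] [ 0.0048 -0.0027  0.0206]
[ 0.591  -0.0496  0.16  ] [ 0.0025 -0.0028  0.0266]
0 [array([210., 246.]), array([350., 246.])]
-0.019 [array([203., 259.]), array([357., 259.])]
```

play_rows([
  {"linear": [0,0,0.02],"rotation": [0,0,0]},
  {"linear": [0,0,0.0],"rotation": [0,0,0]},
])

```text
t: 10.2
ee_pos: [0.592, -0.0461, 0.1655]
eef_rot: [-0.001, -0.106, 0.994, 0.0]
ft_force: [0.1, -0.5, -0.0]
gripper_width: 0.999
grasp_force: 0.0
```

Scale checks on the base and tab widths in the wrist view confirm that the true z is the reported z plus 0.019. With that, the knob is 3 mm off in tool −y and fine in x. I'll shift and descend, watching the force.

play_rows([
  {"linear": [0,-0.0025,0.01],"rotation": [0,0,0]},
  {"linear": [0,0,0.008],"rotation": [0,0,0]},
  {"linear": [0,0,0.006],"rotation": [0,0,0]},
  {"linear": [0,0,0],"rotation": [0,0,0]},
])

```text
t: 10.7
ee_pos: [0.5938, -0.0485, 0.1419]
eef_rot: [-0.001, -0.106, 0.994, 0.0]
ft_force: [-0.3, -0.7, -0.6]
gripper_width: 0.999
grasp_force: 0.0
```

Run:
```python
from h import *
s=manip.observe(); print(s['ee_pos'],s['ft_force'],s['wrist_torque'])
a=snap('side','s3')[150:240,270:370,::-1]; b=snap('scene','sc3')[150:240,270:370,::-1]
cv2.imwrite('pics/c3.png',np.hstack([cv2.resize(x,(400,360),interpolation=0) for x in(a,b)]))
```

```text
[ 0.59380555 -0.04854428  0.14186068] [-0.25549716 -0.71171836 -0.61556292] [ 0.05531851 -0.00621779  0.04258148]
```

View pics/c3.png

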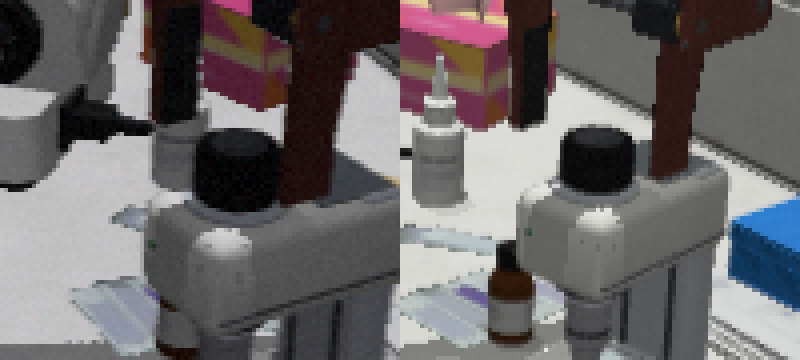

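The fingers straddle the knob: the midpoint of the tips is within 1 px of the knob's centre column and slightly above mid-height. I'll go 9 mm lower and close lightly.

play_rows([
  {"linear": [0,0,0.005],"rotation": [0,0,0]},
  {"linear": [0,0,0.004],"rotation": [0,0,0]},
  {"linear": [0,0,0],"rotation": [0,0,0]},
  {"linear": [0,0,0],"rotation": [0,0,0]},
  {"linear": [0,0,0],"rotation": [0,0,0]},
], hand=-1, newtons=5)

```text
t: 11.42
ee_pos: [0.5944, -0.0487, 0.1336]
eef_rot: [0.0, -0.106, 0.994, -0.0]
ft_force: [-0.1, 1.0, 0.4]
gripper_width: 0.472
grasp_force: 0.0
```

play_rows([
  {"linear": [0,0,0],"rotation": [0,0,0]},
  {"linear": [0,0,0],"rotation": [0,0,0]},
])

```text
t: 11.68
ee_pos: [0.5942, -0.0482, 0.1336]
eef_rot: [0.0, -0.106, 0.994, 0.0]
ft_force: [0.0, 3.4, 1.5]
gripper_width: 0.451
grasp_force: 5.0
```

Run:
```python
from h import *
for i in range(3):
    s=manip.observe(); print(s['t'],s['q'].round(3),s['ee_pos'].round(4),s['ft_force'].round(2),s['wrist_torque'].round(4),s['gripper_width'],s['grasp_force'])
    snap('wrist')
```

```text
11.675 [-1.970e-01  4.160e-01  1.592e+00  1.000e-03  1.133e+00 -1.981e+00] [ 0.5942 -0.0482  0.1336] [0.04 3.42 1.54] [0.5076 0.0527 0.0786] 0.45070202280137545 5.000081397593021
11.725 [-1.970e-01  4.160e-01  1.592e+00  1.000e-03  1.133e+00 -1.981e+00] [ 0.5943 -0.0482  0.1336] [-0.82  3.06  1.23] [0.5931 0.1079 0.0688] 0.45422542487092626 5.000053346157074
11.775 [-1.970e-01  4.160e-01  1.592e+00  1.000e-03  1.133e+00 -1.981e+00] [ 0.5943 -0.0482  0.1336] [0.39 3.15 2.93] [0.6065 0.057  0.031 ] 0.4513228103681613 5.0001538172364235
```

The grip is on the 40 mm knob (width 39.7 mm). I'll relax the side force a little and turn 90° clockwise, which is 8 mm and still clear of the glass.

play_rows([
  {"linear": [0,0.0008,0],"rotation": [0,0,1]},
  {"linear": [0,0,0],"rotation": [0,0,1]},
  {"linear": [0,0,0],"rotation": [0,0,1]},
  {"linear": [0,0,0],"rotation": [0,0,1]},
  {"linear": [0,0,0],"rotation": [0,0,0.5]},
])

```text
t: 12.45
ee_pos: [0.5945, -0.0468, 0.1336]
eef_rot: [0.0, 0.284, 0.959, 0.001]
ft_force: [1.5, 5.9, 1.3]
gripper_width: 0.454
grasp_force: 5.0
```

```bash
cat >> h.py <<'E'
def tq(n=6,c='side'):
    a=[];f=[]
    for i in range(n):
        s=manip.observe(); a.append(s['wrist_torque'][2]); f.append(s['ft_force']); manip.snapshot(c)
    a=np.array(a); q=s['eef_rot']; yaw=np.degrees(2*np.arctan2(q[2],q[1]))%360
    print('t %.2f yaw %.2f tz %.4f +- %.4f'%(s['t'],yaw,a.mean(),a.std()/n**.5),np.mean(f,0).round(1),'q6 %.3f'%s['q'][5],s['ee_pos'].round(4),'w %.3f g %.1f'%(s['gripper_width'],s['grasp_force']))
    return a.mean()
E
python3 -c "
from h import *
tq(5)
for c in('side','scene'):
    snap(c)
    for k in ('nose_tip','glass_top'):
        for x in manip.pinpoint(c,k)[:1]: print(c,k,x)"
```

```text
t 12.65 yaw 147.16 tz 0.0120 +- 0.0120 [1.  5.9 1.4] q6 -1.194 [ 0.5945 -0.0468  0.1336] w 0.451 g 5.0
side nose_tip {'xy': [324.6, 251.0], 'confidence': 0.64}
side glass_top {'xy': [322.5, 258.0], 'confidence': 0.64}
scene nose_tip {'xy': [192.5, 222.4], 'confidence': 0.64}
scene glass_top {'xy': [315.0, 243.8], 'confidence': 0.81}
```

play_rows([
  {"linear": [-0.0008,-0.0012,0],"rotation": [0,0,0]},
  {"linear": [0,0,0],"rotation": [0,0,0]},
])

```text
t: 13.25
ee_pos: [0.5957, -0.0476, 0.1336]
eef_rot: [0.001, 0.283, 0.959, 0.002]
ft_force: [4.0, 8.0, -1.3]
gripper_width: 0.454
grasp_force: 5.0
```

```bash
python3 -c "
from h import *
tq(4)"
```

```text
t 13.40 yaw 147.15 tz 0.0256 +- 0.0117 [ 4.  8. -1.] q6 -1.196 [ 0.5957 -0.0476  0.1336] w 0.450 g 5.0
```

play_rows([
  {"linear": [0,0.003,0],"rotation": [0,0,0]},
  {"linear": [0,0,0],"rotation": [0,0,0]},
])

```text
t: 13.7
ee_pos: [0.5957, -0.0475, 0.1336]
eef_rot: [0.0, 0.282, 0.959, -0.001]
ft_force: [0.2, -1.8, 2.7]
gripper_width: 0.455
grasp_force: 5.0
```

```bash
python3 -c "
from h import *
tq(4)"
```

```text
t 13.85 yaw 147.17 tz -0.0095 +- 0.0075 [-0.3 -1.6  2.3] q6 -1.192 [ 0.5957 -0.0475  0.1336] w 0.451 g 5.0
```

The gripper is centred along its closing axis now. Continuing to 85° in total.

play_rows([
  {"linear": [0,0,0],"rotation": [0,0,1]},
  {"linear": [0,0,0],"rotation": [0,0,1]},
  {"linear": [0,0,0],"rotation": [0,0,1]},
  {"linear": [0,0,0],"rotation": [0,0,1]},
  {"linear": [0,0,0],"rotation": [0,0,0]},
])

```text
t: 14.52
ee_pos: [0.5959, -0.0473, 0.1336]
eef_rot: [0.0, 0.593, 0.805, -0.0]
ft_force: [-0.4, -2.6, 1.5]
gripper_width: 0.455
grasp_force: 5.0
```

```bash
python3 -c "
from h import *
tq(6)
for k in ('nose_tip','glass_top'):
        for x in manip.pinpoint('side',k)[:1]: print(k,x)"
```

```text
t 14.78 yaw 107.28 tz -0.0040 +- 0.0170 [-0.1 -3.4  1.8] q6 -0.495 [ 0.5959 -0.0472  0.1336] w 0.455 g 5.0
nose_tip {'xy': [327.6, 250.4], 'confidence': 0.71}
glass_top {'xy': [323.7, 256.5], 'confidence': 0.6}
```

Run:
```python
from h import *
a=cv2.imread('pics/s3.png'); snap('side','s4'); b=cv2.imread('pics/s4.png')
for c in(322,325,328,331): print(c,a[236:262,c].mean(1).astype(int),'\n   ',b[236:262,c].mean(1).astype(int))
c3=[cv2.resize(x[222:272,295:355],(400,333),interpolation=0) for x in(a,b)]
cv2.imwrite('pics/c4.png',np.hstack(c3))
```

```text
322 [ 53  54  55  54  55  34  20  38  55  60  52  48  52  63  85 200 201 173
 159 156 178 199 180 161 121  93] 
    [ 64  73  54  52  52  55  54  53  54  30  18  52  54  57  54  54  54  94
 149 155 180 199 177 163 118  96]
325 [ 62  53  56  60  60  63  28  19  52  58  55  57  60  55  55 160 173 156
 153 158 164 201 174 115  93  91] 
    [ 60  70  65  62  61  53  57  57  58  52  20  28  57  59  52  58  54  58
  88 157 167 202 174 115  93  91]
328 [ 56  53  61  62  59  57  28  17  57  58  51  58  58  75 132 181 199 194
 168 162 199 174 113  92  88  71] 
    [ 61  69  71  61  59  59  59  58  57  44  24  36  61  58  52  66  99 149
 167 166 202 174 115  96  89  74]
331 [ 54  58  56  53  47  40  41  66  76  63  88 131 177 174 173 170 172 178
 198 199 165 111  93  85  73  88] 
    [ 64  73  59  56  56  58  60  57  52  37  44  77 142 169 172 170 173 178
 197 202 165 119  94  88  73  92]
```

View pics/c4.png

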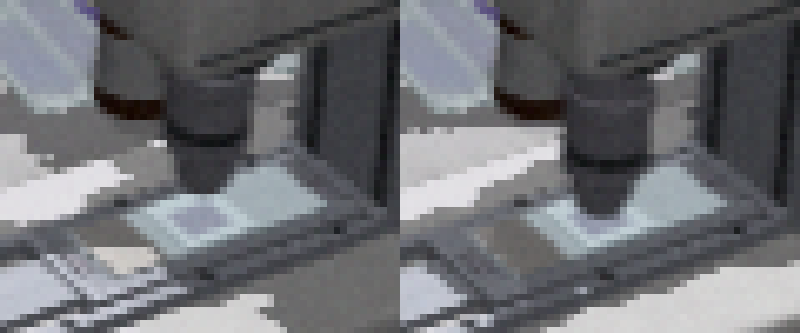

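The nose is following: its ring moved down about 3.5 px and there is no slip. For contact sensing I'll also use joint 6's torque, which looks less noisy.

play_rows([
  {"linear": [0,0,0],"rotation": [0,0,0.7]},
  {"linear": [0,0,0],"rotation": [0,0,0.8]},
  {"linear": [0,0,0],"rotation": [0,0,0]},
  {"linear": [0,0,0],"rotation": [0,0,0]},
])

```text
t: 15.48
ee_pos: [0.596, -0.0472, 0.1336]
eef_rot: [0.0, 0.692, 0.722, -0.0]
ft_force: [0.4, -6.1, 1.5]
gripper_width: 0.451
grasp_force: 5.0
```

```bash
cat >> h.py <<'E'
def t6(n=3):
    for i in range(n):
        s=manip.observe(); q=s['eef_rot']; yaw=np.degrees(2*np.arctan2(q[2],q[1]))%360
        print('t %.2f yaw %.2f turned %.2f tau6 %.4f tz %.3f'%(s['t'],yaw,192.12-yaw,s['tau'][5],s['wrist_torque'][2]),s['ft_force'].round(1),'g %.2f w %.3f'%(s['grasp_force'],s['gripper_width']))
        if i<n-1: manip.snapshot('side')
E
python3 -c "
from h import *
t6(5)"
```

```text
t 15.47 yaw 92.38 turned 99.74 tau6 -0.0132 tz -0.077 [ 0.4 -6.1  1.5] g 5.00 w 0.451
t 15.53 yaw 92.38 turned 99.74 tau6 -0.0312 tz -0.021 [-0.2 -5.1  2.2] g 5.00 w 0.452
t 15.57 yaw 92.38 turned 99.74 tau6 -0.0348 tz -0.067 [ 0.1 -5.2  1.2] g 5.00 w 0.450
t 15.62 yaw 92.38 turned 99.74 tau6 -0.0355 tz -0.078 [ 0.4 -5.5  1.7] g 5.00 w 0.454
t 15.68 yaw 92.38 turned 99.74 tau6 -0.0357 tz -0.008 [ 1.2 -4.   2.3] g 5.00 w 0.452
```

play_rows([
  {"linear": [-0.0015,0,0],"rotation": [0,0,0.25]},
  {"linear": [0,0,0],"rotation": [0,0,0.25]},
  {"linear": [0,0,0],"rotation": [0,0,0]},
])

```text
t: 16.05
ee_pos: [0.5961, -0.0473, 0.1336]
eef_rot: [-0.0, 0.723, 0.69, 0.001]
ft_force: [2.2, -0.2, 1.8]
gripper_width: 0.453
grasp_force: 5.0
```

```bash
python3 -c "
from h import *
t6(1)"
```

```text
t 16.05 yaw 87.34 turned 104.78 tau6 0.2298 tz -0.028 [ 2.2 -0.2  1.8] g 5.00 w 0.453
```

play_rows([
  {"linear": [0,0,0],"rotation": [0,0,0.2]},
  {"linear": [0,0,0],"rotation": [0,0,0.2]},
  {"linear": [0,0,0],"rotation": [0,0,0]},
])

```text
t: 16.42
ee_pos: [0.5961, -0.0474, 0.1336]
eef_rot: [-0.0, 0.748, 0.664, 0.001]
ft_force: [3.0, 4.6, 2.8]
gripper_width: 0.451
grasp_force: 5.0
```

```bash
python3 -c "
from h import *
t6(1)"
```

```text
t 16.43 yaw 83.16 turned 108.96 tau6 0.2054 tz 0.035 [3.  4.6 2.8] g 5.00 w 0.451
```

play_rows([
  {"linear": [0,0,0],"rotation": [0,0,0.2]},
  {"linear": [0,0,0],"rotation": [0,0,0.2]},
  {"linear": [0,0,0],"rotation": [0,0,0]},
])

```text
t: 16.8
ee_pos: [0.5961, -0.0474, 0.1336]
eef_rot: [-0.0, 0.771, 0.637, 0.001]
ft_force: [1.2, 5.7, 2.2]
gripper_width: 0.449
grasp_force: 5.0
```

```bash
python3 -c "
from h import *
t6(1)"
```

```text
t 16.80 yaw 79.15 turned 112.97 tau6 0.1402 tz -0.073 [1.2 5.7 2.2] g 5.00 w 0.449
```

play_rows([
  {"linear": [0.001,0,0],"rotation": [0,0,0.2]},
  {"linear": [0,0,0],"rotation": [0,0,0.2]},
  {"linear": [0,0,0],"rotation": [0,0,0]},
  {"linear": [0,0,0],"rotation": [0,0,0]},
])

```text
t: 17.3
ee_pos: [0.5962, -0.0474, 0.1336]
eef_rot: [0.0, 0.792, 0.61, 0.0]
ft_force: [2.2, 2.7, 2.3]
gripper_width: 0.452
grasp_force: 5.0
```

```bash
python3 -c "
from h import *
t6(4)"
```

```text
t 17.30 yaw 75.18 turned 116.94 tau6 0.0041 tz 0.011 [2.2 2.7 2.3] g 5.00 w 0.452
t 17.35 yaw 75.18 turned 116.94 tau6 -0.0035 tz -0.027 [3.1 2.3 1.7] g 5.00 w 0.458
t 17.40 yaw 75.18 turned 116.94 tau6 -0.0057 tz 0.025 [2.7 2.1 2.8] g 5.00 w 0.453
t 17.45 yaw 75.18 turned 116.94 tau6 -0.0064 tz -0.018 [2.4 2.1 3.8] g 5.00 w 0.455
```

play_rows([
  {"linear": [0,0,0],"rotation": [0,0,0.2]},
  {"linear": [0,0,0],"rotation": [0,0,0.2]},
  {"linear": [0,0,0],"rotation": [0,0,0]},
  {"linear": [0,0,0],"rotation": [0,0,0]},
])

```text
t: 17.95
ee_pos: [0.5962, -0.0473, 0.1335]
eef_rot: [0.0, 0.813, 0.582, 0.0]
ft_force: [2.4, 1.8, 3.6]
gripper_width: 0.453
grasp_force: 5.0
```

```bash
python3 -c "
from h import *
t6(4)"
```

```text
t 17.95 yaw 71.19 turned 120.93 tau6 -0.0028 tz -0.040 [2.4 1.8 3.6] g 5.00 w 0.453
t 18.00 yaw 71.18 turned 120.94 tau6 -0.0126 tz -0.091 [2.5 1.7 3.1] g 5.00 w 0.455
t 18.05 yaw 71.18 turned 120.94 tau6 -0.0132 tz 0.050 [2.7 1.7 2.1] g 5.00 w 0.453
t 18.10 yaw 71.18 turned 120.94 tau6 -0.0141 tz -0.068 [3.  0.7 2.5] g 5.00 w 0.452
```

tau6 settles cleanly to about ±0.001 N m. I'll drop the grip to 3 N, so the pads slip before the glass is overloaded, and go on in small steps.

play_rows([
  {"linear": [0,0,0],"rotation": [0,0,0.2]},
  {"linear": [0,0,0],"rotation": [0,0,0.2]},
  {"linear": [0,0,0],"rotation": [0,0,0]},
  {"linear": [0,0,0],"rotation": [0,0,0]},
  {"linear": [0,0,0],"rotation": [0,0,0]},
], newtons=3)

```text
t: 18.73
ee_pos: [0.5961, -0.0474, 0.1335]
eef_rot: [0.0, 0.833, 0.553, 0.0]
ft_force: [3.4, 0.6, 3.4]
gripper_width: 0.453
grasp_force: 3.0
```

```bash
python3 -c "
from h import *
t6(2)"
```

```text
t 18.73 yaw 67.18 turned 124.94 tau6 0.0087 tz -0.004 [3.4 0.6 3.4] g 3.00 w 0.453
t 18.77 yaw 67.18 turned 124.94 tau6 0.0083 tz 0.053 [4.6 0.5 3.1] g 3.00 w 0.454
```

play_rows([
  {"linear": [0,0,0],"rotation": [0,0,0.2]},
  {"linear": [0,0,0],"rotation": [0,0,0.1]},
  {"linear": [0,0,0],"rotation": [0,0,0]},
  {"linear": [0,0,0],"rotation": [0,0,0]},
  {"linear": [0,0,0],"rotation": [0,0,0]},
])

```text
t: 19.4
ee_pos: [0.5962, -0.0473, 0.1335]
eef_rot: [0.0, 0.847, 0.531, 0.0]
ft_force: [4.8, 0.4, 2.2]
gripper_width: 0.456
grasp_force: 3.0
```

```bash
python3 -c "
from h import *
t6(2)"
```

```text
t 19.40 yaw 64.18 turned 127.94 tau6 0.0859 tz 0.051 [4.8 0.4 2.2] g 3.00 w 0.456
t 19.45 yaw 64.17 turned 127.95 tau6 0.0858 tz 0.091 [5.  0.8 1.5] g 3.00 w 0.455
```

play_rows([
  {"linear": [0,0,0],"rotation": [0,0,0.2]},
  {"linear": [0,0,0],"rotation": [0,0,0.1]},
  {"linear": [0,0,0],"rotation": [0,0,0]},
  {"linear": [0,0,0],"rotation": [0,0,0]},
  {"linear": [0,0,0],"rotation": [0,0,0]},
])

```text
t: 20.08
ee_pos: [0.5963, -0.0472, 0.1334]
eef_rot: [0.0, 0.861, 0.509, 0.0]
ft_force: [6.0, 1.1, 1.1]
gripper_width: 0.453
grasp_force: 3.0
```

```bash
python3 -c "
from h import *
t6(2)"
```

```text
t 20.07 yaw 61.17 turned 130.95 tau6 0.0963 tz 0.034 [6.  1.1 1.1] g 3.00 w 0.453
t 20.12 yaw 61.17 turned 130.95 tau6 0.0963 tz 0.087 [5.8 1.3 0.8] g 3.00 w 0.454
```

The contact is clear: tau6 jumped from 0.008 at 125° to 0.086 and 0.096 N m, roughly 15 N, and was held well over 0.2 s with the pads just starting to slip. Unloading takes about 3.5°. Three clicks back, aiming at the middle of the detent, is then about 68° from here.

play_rows([
  {"linear": [0,0,0],"rotation": [0,0,-0.35]},
  {"linear": [0,0,0],"rotation": [0,0,0]},
  {"linear": [0,0,0],"rotation": [0,0,0]},
  {"linear": [0,0,0],"rotation": [0,0,0]},
], newtons=4)

```text
t: 20.62
ee_pos: [0.5962, -0.0473, 0.1334]
eef_rot: [0.0, 0.845, 0.535, 0.0]
ft_force: [4.9, 0.7, 2.4]
gripper_width: 0.457
grasp_force: 4.0
```

```bash
python3 -c "
from h import *
t6(2)"
```

```text
t 20.62 yaw 64.66 turned 127.46 tau6 0.0049 tz 0.011 [4.9 0.7 2.4] g 4.00 w 0.457
t 20.68 yaw 64.66 turned 127.46 tau6 0.0050 tz 0.032 [6.  0.  1.5] g 4.00 w 0.456
```

play_rows([
  {"linear": [0,0,0],"rotation": [0,0,-0.7]},
  {"linear": [0,0,0],"rotation": [0,0,-0.7]},
  {"linear": [0,0,0],"rotation": [0,0,-0.7]},
  {"linear": [0,0,0],"rotation": [0,0,-0.7]},
  {"linear": [0,0,0],"rotation": [0,0,-0.7]},
])

```text
t: 21.3
ee_pos: [0.596, -0.0479, 0.1334]
eef_rot: [0.0, 0.644, 0.765, -0.0]
ft_force: [5.8, -0.4, 2.2]
gripper_width: 0.454
grasp_force: 4.0
```

play_rows([
  {"linear": [0,0,0],"rotation": [0,0,-0.7]},
  {"linear": [0,0,0],"rotation": [0,0,-0.7]},
  {"linear": [0,0,0],"rotation": [0,0,0]},
  {"linear": [0,0,0],"rotation": [0,0,0]},
  {"linear": [0,0,0],"rotation": [0,0,0]},
])

```text
t: 21.92
ee_pos: [0.5961, -0.0479, 0.1335]
eef_rot: [0.0, 0.548, 0.836, -0.0]
ft_force: [4.4, -1.5, 2.3]
gripper_width: 0.458
grasp_force: 4.0
```

```bash
python3 -c "
from h import *
t6(2)"
```

```text
t 21.93 yaw 113.52 turned 78.60 tau6 -0.0007 tz 0.023 [ 4.4 -1.5  2.3] g 4.00 w 0.458
t 21.98 yaw 113.52 turned 78.60 tau6 -0.0005 tz -0.045 [ 3.6 -1.2  1.8] g 4.00 w 0.457
```

play_rows([
  {"linear": [0,0,0],"rotation": [0,0,-0.4]},
  {"linear": [0,0,0],"rotation": [0,0,0]},
  {"linear": [0,0,0],"rotation": [0,0,0]},
  {"linear": [0,0,0],"rotation": [0,0,0]},
])

```text
t: 22.48
ee_pos: [0.5961, -0.0479, 0.1334]
eef_rot: [0.0, 0.519, 0.855, -0.0]
ft_force: [4.5, -1.5, 1.7]
gripper_width: 0.453
grasp_force: 4.0
```

```bash
python3 -c "
from h import *
t6(2)"
```

```text
t 22.48 yaw 117.52 turned 74.60 tau6 -0.0043 tz -0.034 [ 4.5 -1.5  1.7] g 4.00 w 0.453
t 22.52 yaw 117.52 turned 74.60 tau6 -0.0043 tz 0.004 [ 5.3 -1.6  1.3] g 4.00 w 0.452
```

play_rows([
  {"linear": [0,0,0],"rotation": [0,0,-0.4]},
  {"linear": [0,0,0],"rotation": [0,0,0]},
  {"linear": [0,0,0],"rotation": [0,0,0]},
  {"linear": [0,0,0],"rotation": [0,0,0]},
])

```text
t: 23.02
ee_pos: [0.596, -0.0477, 0.1335]
eef_rot: [0.0, 0.488, 0.873, -0.0]
ft_force: [4.7, -2.4, 2.6]
gripper_width: 0.457
grasp_force: 4.0
```

```bash
python3 -c "
from h import *
t6(2)"
```

```text
t 23.02 yaw 121.56 turned 70.56 tau6 0.0109 tz -0.033 [ 4.7 -2.4  2.6] g 4.00 w 0.457
t 23.07 yaw 121.56 turned 70.56 tau6 0.0099 tz 0.070 [ 4.2 -2.   1. ] g 4.00 w 0.452
```

play_rows([
  {"linear": [0,0,0],"rotation": [0,0,-0.4]},
  {"linear": [0,0,0],"rotation": [0,0,0]},
  {"linear": [0,0,0],"rotation": [0,0,0]},
  {"linear": [0,0,0],"rotation": [0,0,0]},
])

```text
t: 23.58
ee_pos: [0.5958, -0.0475, 0.1334]
eef_rot: [-0.0, 0.457, 0.889, -0.0]
ft_force: [3.8, -1.4, 1.2]
gripper_width: 0.457
grasp_force: 4.0
```

```bash
python3 -c "
from h import *
t6(2)"
```

```text
t 23.57 yaw 125.62 turned 66.50 tau6 0.0348 tz 0.020 [ 3.8 -1.4  1.2] g 4.00 w 0.457
t 23.62 yaw 125.63 turned 66.49 tau6 0.0316 tz 0.012 [ 4.3 -2.9  1.5] g 4.00 w 0.455
```

play_rows([
  {"linear": [0,0,0],"rotation": [0,0,-0.4]},
  {"linear": [0,0,0],"rotation": [0,0,0]},
  {"linear": [0,0,0],"rotation": [0,0,0]},
  {"linear": [0,0,0],"rotation": [0,0,0]},
])

```text
t: 24.12
ee_pos: [0.5958, -0.0475, 0.1334]
eef_rot: [-0.0, 0.426, 0.905, -0.0]
ft_force: [3.1, -3.4, 1.4]
gripper_width: 0.457
grasp_force: 4.0
```

```bash
python3 -c "
from h import *
t6(2)"
```

```text
t 24.12 yaw 129.63 turned 62.49 tau6 0.0406 tz 0.026 [ 3.1 -3.4  1.4] g 4.00 w 0.457
t 24.18 yaw 129.64 turned 62.48 tau6 0.0379 tz 0.035 [ 4.1 -3.8  0.7] g 4.00 w 0.453
```

The torque shows the knob has just passed a click peak and is being drawn forward into the next detent, which is the third one. I'll take another 2.5°, relieve the side load and open.

play_rows([
  {"linear": [-0.001,0,0],"rotation": [0,0,-0.25]},
  {"linear": [0,0,0],"rotation": [0,0,0]},
  {"linear": [0,0,0],"rotation": [0,0,0]},
  {"linear": [0,0,0],"rotation": [0,0,0]},
])

```text
t: 24.68
ee_pos: [0.5959, -0.0475, 0.1334]
eef_rot: [-0.001, 0.406, 0.914, 0.0]
ft_force: [0.4, 0.8, 5.0]
gripper_width: 0.452
grasp_force: 4.0
```

```bash
python3 -c "
from h import *
t6(3)"
```

```text
t 24.68 yaw 132.15 turned 59.97 tau6 0.0232 tz 0.057 [0.4 0.8 5. ] g 4.00 w 0.452
t 24.73 yaw 132.15 turned 59.97 tau6 0.0215 tz -0.005 [1.  0.8 3.9] g 4.00 w 0.456
t 24.77 yaw 132.15 turned 59.97 tau6 0.0198 tz 0.018 [-1.1  1.7  4.7] g 4.00 w 0.454
```

play_rows([
  {"linear": [0,0,0],"rotation": [0,0,0]},
  {"linear": [0,0,0],"rotation": [0,0,0]},
  {"linear": [0,0,0],"rotation": [0,0,0]},
  {"linear": [0,0,0],"rotation": [0,0,0]},
  {"linear": [0,0,0],"rotation": [0,0,0]},
], hand=1)

```text
t: 25.4
ee_pos: [0.5966, -0.0481, 0.1334]
eef_rot: [-0.0, 0.405, 0.914, -0.0]
ft_force: [-0.6, -0.8, 0.1]
gripper_width: 0.978
grasp_force: 0.0
```

play_rows([
  {"linear": [0,0,-0.03],"rotation": [0,0,0]},
  {"linear": [0,0,-0.05],"rotation": [0,0,0]},
  {"linear": [0,0,-0.02],"rotation": [0,0,0]},
  {"linear": [0,0,0],"rotation": [0,0,0]},
  {"linear": [0,0,0],"rotation": [0,0,0]},
])

```text
t: 26.02
ee_pos: [0.5958, -0.0479, 0.2323]
eef_rot: [-0.001, 0.405, 0.914, -0.0]
ft_force: [-0.6, -0.7, -0.3]
gripper_width: 1.003
grasp_force: 0.0
```

Run:
```python
from h import *
tabs()
snap('side','s5'); a=cv2.imread('pics/s3.png'); m=cv2.imread('pics/s4.png'); b=cv2.imread('pics/s5.png')
for c in(322,325,328):
    print(c,*[x[236:262,c].mean(1).astype(int) for x in(a,m,b)],sep='\n  ')
for z in(.0255,.0325,.0400): print(proj('side',[.596,-.046,z]))
```

```text
scene carrier_tab [280.1 257. ] 0.81 [ 0.4901 -0.06    0.033 ]
scene glass_top [314.8 242.4] 0.78 [ 0.6009 -0.0369  0.0255]
side carrier_tab [278.  266.1] 0.68 [ 0.4951 -0.0701  0.033 ]
side glass_top [260.  327.2] 0.23 [ 0.4228 -0.2032  0.0255]
26.325 [ 0.59617819 -0.04796627  0.23260078] [ 0.2577021  -0.92561549 -1.09716469]
322
  [ 53  54  55  54  55  34  20  38  55  60  52  48  52  63  85 200 201 173
 159 156 178 199 180 161 121  93]
  [ 64  73  54  52  52  55  54  53  54  30  18  52  54  57  54  54  54  94
 149 155 180 199 177 163 118  96]
  [ 62  53  55  52  50  50  53  48  23  24  52  57  48  51  47  52  99 154
 155 152 174 191 174 160 121  95]
325
  [ 62  53  56  60  60  63  28  19  52  58  55  57  60  55  55 160 173 156
 153 158 164 201 174 115  93  91]
  [ 60  70  65  62  61  53  57  57  58  52  20  28  57  59  52  58  54  58
  88 157 167 202 174 115  93  91]
  [ 73  60  56  58  57  60  59  62  47  21  34  53  56  47  56  56  53  96
 152 153 163 197 166 108  89  89]
328
  [ 56  53  61  62  59  57  28  17  57  58  51  58  58  75 132 181 199 194
 168 162 199 174 113  92  88  71]
  [ 61  69  71  61  59  59  59  58  57  44  24  36  61  58  52  66  99 149
 167 166 202 174 115  96  89  74]
  [ 71  62  60  61  56  58  56  57  41  24  38  54  58  57  61  71 148 190
 163 159 193 169 108  88  85  72]
[np.float64(323.29837372587497), np.float64(253.35896683045044)]
[np.float64(323.5144021999567), np.float64(250.34084937095616)]
[np.float64(323.74769075796036), np.float64(247.08159258546053)]
```

The ring's travel in the side view corresponds to a knob angle of about 59°, which is the third-click detent; its neighbours would be about 36° and 80°. The carrier is home and the gripper is clear, so I'm handing in.

```bash
python3 -c "
from h import *
print(manip.job_done())"
```

```text
the job is handed in; nothing more can be done
None
```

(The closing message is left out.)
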